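Lay a ratchet-propped viewing board flat

ROBOT

A 7-joint arm with a two-finger parallel gripper is mounted at the origin on the work surface. World frame = base frame: x ahead of the robot, y to its left, z up, the work surface at z = 0. Lengths are in mm, angles in rad, forces in N, time in s.
With the tool pointing down it reaches from about 400 to 900 mm from the base axis. Payload 5.5 kg.
Tool frame: the origin (TCP) lies midway between the tips of the shut fingers; the grasp point (between the pads) lies 19 mm behind it; z points along the fingers, y is the line along which they close (so a half turn about z gives the same grasp; the last joint's range is limited). The gripper opens to 92 mm and grips with 3 to 60 N. Pads are 19 mm wide; open, the fingers measure 130 mm over their backs; the gripper's body (75 mm by 190 mm) begins 47 mm behind the grasp point.
Start: joints at [1.477, 0.501, -0.427, 1.55, 0.221, 1.138, -0.21], TCP at [227.063, -609.05, 226.729] pointing down, gripper open.
Joint ranges: [-2.88, 2.88], [-0.31, 2.03], [-1.54, 1.56], [0.2, 2.42], [-1.41, 4.55], [0.19, 2.02], [-2.57, 2.57]. Speed limits (rad/s): [2.57, 2.57, 3.14, 3.14, 3.14, 3.14, 3.14].

INTERFACE

Orientations are given as a unit quaternion [x, y, z, w].
In Python, from plant import sensors, cams, sign_off gives the robot as it stands. The module is installed in compiled form; this text tells all that it offers.
- The arm moves only by the tool jog_arm, never from a script. Its argument "series" is a list of rows, each a list of 7 numbers: the opening, from -1 (shut) to 1 (fully open), then the shift along the tool's x, y, z in m, then the turn, a rotation vector about the tool's x, y, z in degrees. A call has 1 to 10 rows; each row is the pose to reach, as a shift and turn from the pose commanded when the call began, along the tool's axes at that moment; what a row does not reach only later rows make up. A row lasts 1/12 s, in which the tool goes at most 41.7 mm and 7.16 degrees, less where a joint would pass 70% of its speed; a pose out of reach is approached as far as the arm can. A call with a gripper value outside its range is refused whole. The fingers move at their own pace and stop on an object; "squeeze" is the grip in N (left out, the last holds). Time passes only in rows, so rows that repeat a pose let the fingers close. It gives the time, the measured TCP pose, the force, the opening and the grip force at its end, in the units of the state.
- sensors.read_state(): the state, without advancing time (a new reading comes with each control period).
- cams.snapshot(name): name is "scene" or "side" or "wrist"; returns a dict with "img" (420x560x3 uint8, red, green, blue), "range_z" (420x560 float32, mm along the optical axis (not along the pixel's ray), 0 where there is no reading), "intrinsics" (3x3 intrinsics, pixels), "eye" and "attitude" of the camera in the world. Camera axes: x right, y up, looking along -z (the intrinsics and any distortion apply to the point x, -y, -z); pixel columns grow to the right and rows downward; lengths in mm; the calibration is good to about 2 mm. A picture is of the moment at which its call begins.
- sign_off(): hands the job in; it is judged then, once.
The state is a dict: "time_s": time; "joint_pos": joint angles; "qd": joint speeds; "joint_efforts": joint torques, N m; "eef_pos": TCP position; "eef_rot": TCP orientation; "contact_force": force on the tool from outside, world axes, zero at the start; "ft_torque": the same for the moment, N m; "gripper_width": finger opening in mm; "grip_force": force on a finger pad.
Only numpy, scipy, OpenCV 4.12 (cv2) and the standard library are available. Lean on these libraries where they do the work, as an engineer would, in place of code of your own. Each camera call takes 0.05 s, during which the arm holds its last target. There are 200 camera calls.

TASK

The tilting plate-viewing board is propped up on its ratchet. Lift it by the yellow handle through its remaining notches and on past the top until it comes up against the sprung stop, so that the pawl is thrown clear - do not force the stop - then ease the board all the way down flat, without letting it drop, and let go. Leave the well plate, bottle and beaker where they stand.

Things in the scene. Friction and masses are not known exactly. Their poses are not given: they have to be found in the camera images.
- stand: White steel stand screwed to the bench, base plate 250 x 270 x 12 mm. Origin on the bench under the stand, 130 mm from the board's hinge line; its x axis points horizontally from the handle side to the hinge, its y axis runs along the hinge line, z up. The stand does not move.
- hinge (a point): Middle of the board's hinge line, 60 mm above the bench at the far end of the stand. The hinge line is level and parallel to the stand's y axis. Same axes as the stand.
- handle (a point): Middle of the yellow round handle bar, 12 mm thick, parallel to the hinge line, 102 mm free length between two dark arms, 280 mm from the hinge line. 39 mm of open space lies between the bar and the board's edge. At board angle a it lies 280*cos(a) mm from the hinge along the stand's -x and 280*sin(a) mm above the hinge. Its frame turns with the board.
- board (a joint): Angle in rad of the black tilting board (225 x 172 x 10 mm, 0.4 to 0.9 kg, damped hinge). 0 = flat on its rests; it grows as the handle edge is raised. It can be raised freely (2 to 5 N at the handle), but comes back down only onto the notch below, at about 0.31, 0.38, 0.45, 0.52, 0.59 or 0.66, until the pawl has been thrown clear.
- stop: Top stop: dark hub (28 mm across) on the hinge line at the stand's +y side, with a steel arm and an orange sprung buffer. Origin on the hinge line; it does not tell where the arm is set. The buffer lies 168 mm from the hinge line and yields 1 mm per 6 N; at the handle it feels like 2.2 N more per mm. It must not take more than 25 N, about 15 N above the lifting force at the handle.
- well_plate_mid (a point): Centre of a clear six-well plate, 86 x 128 x 18 mm, lying on the bench. Bystander.
- bottle_mid (a point): Centre of an amber bottle with a blue cap, 60 mm across, 130 mm tall, standing. Bystander.
- beaker_mid (a point): Centre of a white open beaker, 70 mm across, 90 mm tall, standing. Bystander.
- pawl_pivot (a point): Pivot of the board's red pawl at its +y side, 142 mm from the hinge line. Past the last notch the stop arm flips the pawl out. Where that begins is not measured: anywhere from 0.75 to 0.99 rad. It is barely felt (0.4 N at the handle); the pawl is clear 0.025 rad further on, the buffer is met 0.04 rad on. Thrown, it stays clear all the way down; if not, the board catches again at the top notches.

How it is judged:
By the outcome, as a careful person would: the job done as asked, in the order asked, and still so for the second after the job is handed in, with the robot touching nothing.
It also fails if it takes over 58 s, if anything falls off the work surface, if the arm or the gripper's body presses on something with over 40 N, if the wrist force passes 120 N, or if a joint passes its speed limit or range.

## Working session

There is one attempt and no reset: what is moved stays moved. The work goes in short steps, Python scripts to look and compute and a tool call to move; the robot and the scene stay as the last step left them, time stands still between calls to the robot, and variables do not carry over. Pictures are saved under pics/ and viewed, at most 10 in all, crops included, and the job is handed in when it is done.

Besides the shell and the picture viewer there is one more tool, called after ">>>" by a JSON object that holds its "name" and its "arguments", one argument or row to a line. jog_arm: Moves the arm, as the interface text tells. Its arguments: {"type":"object","properties":{"series":{"type":"array","items":{"type":"array","items":{"type":"number"}}},"squeeze":{"type":"number"}},"required":["series"]}

```bash
mkdir -p pics; cat > h.py <<'E'
import numpy as np, cv2
from scipy.spatial.transform import Rotation as R
from plant import sensors, cams, sign_off
def pts(s):
    K=np.array(s["intrinsics"]);z=s["range_z"].astype(float);v,u=np.mgrid[:z.shape[0],:z.shape[1]]
    p=np.stack([(u-K[0,2])/K[0,0]*z,-(v-K[1,2])/K[1,1]*z,-z],-1)
    A=np.array(s["attitude"]);A=R.from_quat(A).as_matrix() if A.size==4 else A
    return p@A.T+np.array(s["eye"])
def save(s,n): cv2.imwrite("pics/"+n,s["img"][:,:,::-1])
E
python3 - <<'E'
from h import *
st=sensors.read_state();print({k:np.round(v,3) for k,v in st.items()})
for n in("scene","side"):
    s=cams.snapshot(n);save(s,n+".png");P=pts(s);np.savez("/tmp/"+n,P=P,img=s["img"],z=s["range_z"])
    h=cv2.cvtColor(s["img"],cv2.COLOR_RGB2HSV)
    print(n,s["eye"],s["attitude"],s["intrinsics"])
    for c,lo,hi in(("yellow",22,35),("orange",8,18),("red",0,5)):
        m=(h[...,0]>=lo)&(h[...,0]<=hi)&(h[...,1]>130)&(h[...,2]>80)&(s["range_z"]>0)
        if m.sum()>5: q=P[m];v,u=np.where(m);print(c,m.sum(),np.median(q,0).round(),np.percentile(q,5,0).round(),np.percentile(q,95,0).round(),u.min(),u.max(),v.min(),v.max())
E
```

```text
{'time_s': np.float64(0.0), 'joint_pos': array([ 1.477,  0.502, -0.427,  1.551,  0.221,  1.138, -0.21 ]), 'qd': array([-0.   ,  0.   ,  0.001,  0.001,  0.001, -0.   , -0.   ]), 'joint_efforts': array([ 0.0000e+00, -5.6659e+01, -5.8160e+00, -2.7911e+01, -6.9000e-02,
        3.1000e-02,  0.0000e+00]), 'eef_pos': array([ 226.734, -608.422,  225.678]), 'eef_rot': array([ 0.984,  0.177, -0.   , -0.001]), 'contact_force': array([-0.018, -0.353, -0.001]), 'ft_torque': array([0.026, 0.005, 0.035]), 'grip_force': np.float64(0.0), 'gripper_width': np.float64(91.568)}
scene [1153.38603914 -613.04551106  929.25139807] [0.35879665 0.13145349 0.33331576 0.86190809] [[480.97205379   0.         281.04102061]
 [  0.         480.97205379 203.25746778]
 [  0.           0.           1.        ]]
yellow 327 [365. -36. 164.] [-418. -148.   58.] [521.  95. 170.] 0 256 0 189
orange 871 [362. 921.  80.] [257. 309.  73.] [ 498. 1083.  101.] 257 422 0 179
red 48 [659.  63. 124.] [652.  52. 106.] [667.  69. 128.] 307 316 192 204
side [ 138.78786523  982.11738765 1025.11950306] [-0.09249783  0.39651772  0.89291825 -0.19213235] [[543.7288849    0.         290.72669506]
 [  0.         543.7288849  213.14884676]
 [  0.           0.           1.        ]]
yellow 195 [513. -73. 166.] [ 504. -998.   38.] [742.  10. 171.] 319 372 52 192
orange 160 [461. 331.  95.] [451.  65.  85.] [683. 346. 205.] 247 292 172 318
red 43 [648.  61. 125.] [644.  45. 116.] [663.  74. 129.] 257 267 197 204
```

View pics/scene.png

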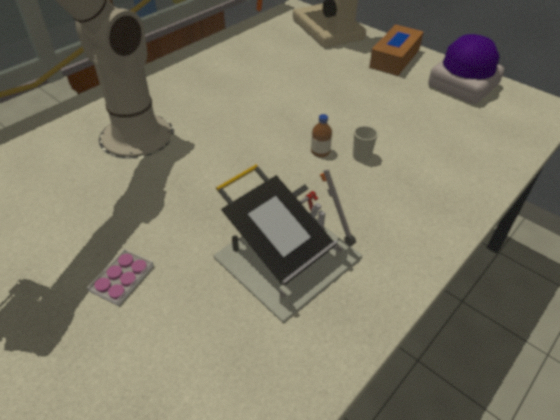

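View pics/side.png

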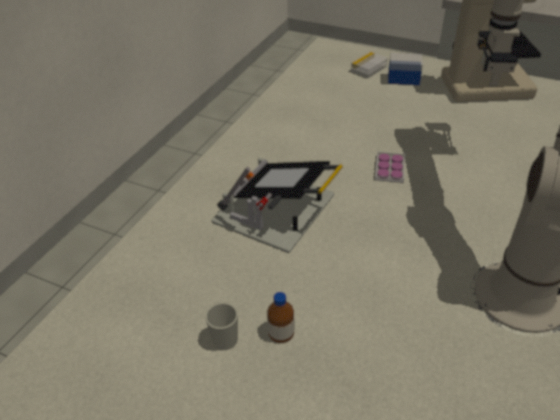

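The scene view shows the yellow bar from (218,188) to (257,167), the stop hub at (349,240) and the orange buffer at (325,175). The side view shows the bar at (320-342, 165-192) and the buffer at (250,174).

```bash
python3 - <<'E'
from h import *
A=[]
for n,box in(("scene",(210,265,160,195)),("side",(315,348,160,196))):
    d=np.load(f"/tmp/{n}.npz");P,img,z=d["P"],d["img"],d["z"];h=cv2.cvtColor(img,cv2.COLOR_RGB2HSV)
    m=np.zeros(z.shape,bool);m[box[2]:box[3],box[0]:box[1]]=1
    m&=(h[...,0]>=18)&(h[...,0]<=35)&(h[...,1]>140)&(z>0)
    q=P[m];q=q[np.abs(q[:,2]-np.median(q[:,2]))<15]
    c=q.mean(0);w=np.linalg.svd(q-c,full_matrices=False)[2][0];t=(q-c)@w
    print(n,len(q),"handle mid",np.round(c+w*(t.min()+t.max())/2),"dir",w.round(3),"len",np.ptp(t).round(), "yaw",np.degrees(np.arctan2(w[1],w[0])).round(1))
    # dark/orange items near buffer
    o=(h[...,0]<=18)&(h[...,1]>120)&(z>0);Q=P
    o&=(np.abs(P[...,0]-660)<150)&(np.abs(P[...,1])<200)&(P[...,2]>60)
    k,l,s,_=cv2.connectedComponentsWithStats(o.astype(np.uint8))
    for i in range(1,k):
        if s[i,4]>4: print(" ",s[i],np.median(P[l==i],0).round(),np.median(h[l==i],0))
    # board black plane
    b=(img.max(-1)<45)&(z>0)&(np.abs(P[...,0]-620)<160)&(np.abs(P[...,1]+60)<160)&(P[...,2]>70)
    q=P[b];c=np.median(q,0)
    for _ in range(5):
        _,_,V=np.linalg.svd(q-q.mean(0),full_matrices=False);e=np.abs((q-q.mean(0))@V[2]);q=q[e<max(4,2*np.median(e))]
    nrm=V[2]*np.sign(V[2][2]);print(" plane",len(q),q.mean(0).round(),nrm.round(3),"tilt",np.arccos(nrm[2]).round(3),"yaw tilt",np.degrees(np.arctan2(nrm[1],nrm[0])).round(1))
    for px in ([(349,240),(346,238),(325,175)] if n=="scene" else [(224,204),(250,174)]): print(" ",px,P[px[1],px[0]].round())
E
```

```text
scene 147 handle mid [516. -44. 167.] dir [-0.083 -0.997 -0.   ] len 119.0 yaw -94.8
  [321 174   5   7  22] [687.  61. 200.] [ 12.5 150.5 104.5]
  [307 191  10  16  65] [660.  60. 122.] [  4. 150. 106.]
 plane 2658 [677. -66. 103.] [ 0.364 -0.03   0.931] tilt 0.374 yaw tilt -4.8
  (349, 240) [786.  51.  67.]
  (346, 238) [775.  55.  62.]
  (325, 175) [691.  63. 207.]
side 133 handle mid [510. -44. 167.] dir [ 0.078  0.997 -0.014] len 125.0 yaw 85.5
  [246 172   8   7  37] [681.  68. 203.] [ 11. 173. 105.]
  [257 197  11  12  56] [650.  62. 124.] [  2.  168.5  95.5]
 plane 1330 [639. -40. 118.] [ 0.362 -0.027  0.932] tilt 0.372 yaw tilt -4.3
  (224, 204) [771.  62.  72.]
  (250, 174) [677.  71. 209.]
```

>>> {"name": "jog_arm", "arguments": {
  "series": [
    [-0.2,0.465,-0.43,-0.03,0,0,-65],
    [-0.2,0.465,-0.43,-0.03,0,0,-65],
    [-0.2,0.465,-0.43,-0.03,0,0,-65],
    [-0.2,0.465,-0.43,-0.03,0,0,-65],
    [-0.2,0.465,-0.43,-0.03,0,0,-65],
    [-0.2,0.465,-0.43,-0.03,0,0,-65],
    [-0.2,0.465,-0.43,-0.03,0,0,-65],
    [-0.2,0.465,-0.43,-0.03,0,0,-65],
    [-0.2,0.465,-0.43,-0.03,0,0,-65],
    [-0.2,0.465,-0.43,-0.03,0,0,-65]
  ],
  "squeeze": 15
}}

```text
time_s: 0.93
eef_pos: [414.8, -235.7, 246.4]
eef_rot: [0.732, 0.681, -0.0, -0.0]
contact_force: [0.1, 0.0, -0.1]
gripper_width: 36.8
grip_force: 0.0
```

```bash
cat >> h.py <<'E'
def to(p,yaw=None,s=None):
    s=s or sensors.read_state();r=R.from_quat(s["eef_rot"]);M=r.as_matrix()
    d=M.T@(np.array(p)-s["eef_pos"]);y=np.degrees(np.arctan2(M[1,1],M[0,1]))
    print("t",round(s["time_s"],2),"tcp",s["eef_pos"].round(1),"F",s["contact_force"].round(2),"w",round(s["gripper_width"],1),"tooly yaw",y.round(1),"z",M[:,2].round(3),"tool delta m",(d/1000).round(4))
E
python3 -c "
from h import *
to((513,-44,255)); print(sensors.read_state()['joint_pos'].round(2))"
```

```text
t 0.93 tcp [ 414.8 -235.7  246.4] F [ 0.11  0.02 -0.07] w 36.8 tooly yaw -4.2 z [-0. -0. -1.] tool delta m [ 0.1983  0.0839 -0.0087]
[ 1.23  0.22 -0.86  1.94  0.19  1.07  0.21]
```

>>> {"name": "jog_arm", "arguments": {
  "series": [
    [-0.2,0.198,0.084,-0.009,0,0,0],
    [-0.2,0.198,0.084,-0.009,0,0,0],
    [-0.2,0.198,0.084,-0.009,0,0,0],
    [-0.2,0.198,0.084,-0.009,0,0,0],
    [-0.2,0.198,0.084,-0.009,0,0,0],
    [-0.2,0.198,0.084,-0.009,0,0,0],
    [-0.2,0.198,0.084,-0.009,0,0,0]
  ]
}}

```text
time_s: 1.52
eef_pos: [515.0, -42.3, 255.7]
eef_rot: [0.732, 0.681, 0.001, -0.0]
contact_force: [0.1, -0.0, -0.1]
gripper_width: 37.1
grip_force: 0.0
```

```bash
python3 - <<'E'
from h import *
s=cams.snapshot("wrist");save(s,"w1.png");P=pts(s);h=cv2.cvtColor(s["img"],cv2.COLOR_RGB2HSV)
z=s["range_z"];m=(h[...,0]>=18)&(h[...,0]<=35)&(h[...,1]>140)&(z>0)
m&=(P[...,2]>120)&(P[...,2]<200)
q=P[m];c=q.mean(0);w=np.linalg.svd(q-c,full_matrices=False)[2][0];t=(q-c)@w
print(m.sum(),c+w*(t.min()+t.max())/2,w.round(3),np.ptp(t),np.percentile(q[:,2],[5,50,95]))
to((513,-44,145))
E
```

```text
2344 [512.76919633 -39.19813477 166.69916621] [-0.085 -0.996  0.001] 133.76364451985134 [164.2701187  166.96584483 168.44132509]
t 1.57 tcp [514.1 -45.3 255.2] F [ 0.19 -1.12  0.19] w 36.6 tooly yaw -4.3 z [-0.001  0.001 -1.   ] tool delta m [ 0.0012 -0.0011  0.1102]
```

View pics/w1.png

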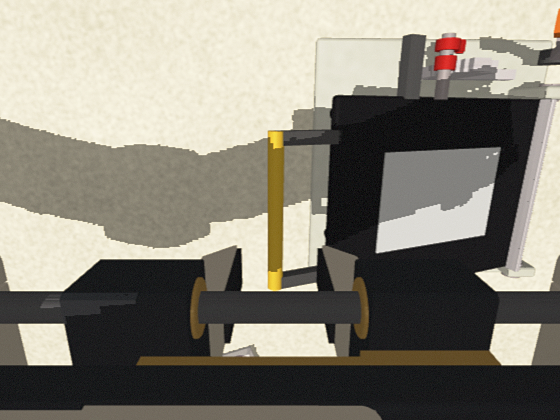

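The wrist view shows the bar at column 275 (rows 130-288), midway between the fingers and square to them, so I'm descending straight.

>>> {"name": "jog_arm", "arguments": {
  "series": [
    [-0.2,0.003,0,0.04,0,0,0],
    [-0.2,0.003,-0.001,0.08,0,0,0],
    [-0.2,0.003,-0.001,0.1,0,0,0],
    [-0.2,0.003,-0.001,0.112,0,0,0],
    [-0.2,0.003,-0.001,0.112,0,0,0],
    [-1,0.003,-0.001,0.112,0,0,0],
    [-1,0.003,-0.001,0.112,0,0,0],
    [-1,0.003,-0.001,0.112,0,0,0],
    [-1,0.003,-0.001,0.112,0,0,0],
    [-1,0.003,-0.001,0.112,0,0,0]
  ],
  "squeeze": 15
}}

```text
time_s: 2.4
eef_pos: [511.7, -44.0, 144.0]
eef_rot: [0.735, 0.678, -0.001, -0.001]
contact_force: [-6.2, 0.1, 4.6]
gripper_width: 11.7
grip_force: 15.0
```

```bash
cat >> h.py <<'E'
def arc(a0,angs,H=None):
    """tool-axis offsets (m) along the hinge arc from board angle a0"""
    f=lambda a:np.array([-280*np.cos(a),280*np.sin(a)])
    for a in angs: d=(f(a)-f(a0))/1000; print(round(a,3),"toolY",d[0].round(4),"toolZ",(-d[1]).round(4))
E
python3 -c "
from h import *
to((513,-44,145));arc(.38,np.arange(.38,.76,.04))"
```

```text
t 2.4 tcp [511.7 -44.  144. ] F [-6.24  0.15  4.56] w 11.7 tooly yaw -4.6 z [-0.003 -0.001 -1.   ] tool delta m [ 0.0001  0.0013 -0.001 ]
0.38 toolY 0.0 toolZ -0.0
0.42 toolY 0.0044 toolZ -0.0103
0.46 toolY 0.0091 toolZ -0.0204
0.5 toolY 0.0143 toolZ -0.0304
0.54 toolY 0.0199 toolZ -0.0401
0.58 toolY 0.0258 toolZ -0.0496
0.62 toolY 0.0321 toolZ -0.0588
0.66 toolY 0.0388 toolZ -0.0678
0.7 toolY 0.0459 toolZ -0.0765
0.74 toolY 0.0533 toolZ -0.0849
```

>>> {"name": "jog_arm", "arguments": {
  "series": [
    [-1,0,-0.001,-0.001,0,0,0],
    [-1,0,0.001,-0.005,0,0,0],
    [-1,0,0.003,-0.01,0,0,0],
    [-1,0,0.0055,-0.0155,0,0,0],
    [-1,0,0.008,-0.0205,0,0,0],
    [-1,0,0.0105,-0.0255,0,0,0],
    [-1,0,0.013,-0.0305,0,0,0],
    [-1,0,0.016,-0.0355,0,0,0],
    [-1,0,0.0185,-0.04,0,0,0],
    [-1,0,0.0185,-0.04,0,0,0]
  ]
}}

```text
time_s: 3.23
eef_pos: [530.7, -45.4, 184.2]
eef_rot: [0.735, 0.678, -0.002, -0.001]
contact_force: [-7.7, -0.8, 1.4]
gripper_width: 11.3
grip_force: 15.0
```

```bash
cat >> h.py <<'E'
import json,os
def log():
    s=sensors.read_state();M=R.from_quat(s["eef_rot"]).as_matrix();g=s["eef_pos"]-19*M[:,2]
    Hx,Hz=764+8,60; r=np.array([(Hx-g[0])*.997+(-65-g[1])*-.08,g[2]-Hz]);a=np.arctan2(r[1],r[0]);F=s["contact_force"]
    fx=F[0]*.997-F[1]*.08
    print("t",round(s["time_s"],2),"g",g.round(1),"a",a.round(3),"r",np.hypot(*r).round(1),"F",F.round(1),"tang",(fx*np.sin(a)+F[2]*np.cos(a)).round(1),"radial out",(-fx*np.cos(a)+F[2]*np.sin(a)).round(1),"w",round(s["gripper_width"],1),"gf",round(s["grip_force"],1),"z",M[:,2].round(3),"ty",np.degrees(np.arctan2(M[1,1],M[0,1])).round(1))
    return a
E
python3 -c "
from h import *
log();arc(.54,np.arange(.54,.79,.03))"
```

```text
t 3.23 g [530.7 -45.4 203.2] a 0.534 r 281.3 F [-7.7 -0.8  1.4] tang -2.7 radial out 7.2 w 11.3 gf 15.0 z [-0.003 -0.001 -1.   ] ty -4.6
0.54 toolY 0.0 toolZ -0.0
0.57 toolY 0.0044 toolZ -0.0071
0.6 toolY 0.0091 toolZ -0.0141
0.63 toolY 0.0139 toolZ -0.021
0.66 toolY 0.019 toolZ -0.0277
0.69 toolY 0.0242 toolZ -0.0343
0.72 toolY 0.0297 toolZ -0.0407
0.75 toolY 0.0353 toolZ -0.0469
0.78 toolY 0.0411 toolZ -0.053
```

>>> {"name": "jog_arm", "arguments": {
  "series": [
    [-1,0,-0.002,0,0,0,0],
    [-1,0,0.0,-0.0035,0,0,0],
    [-1,0,0.0024,-0.0071,0,0,0],
    [-1,0,0.0048,-0.0106,0,0,0],
    [-1,0,0.0071,-0.0141,0,0,0],
    [-1,0,0.0095,-0.0176,0,0,0],
    [-1,0,0.0119,-0.021,0,0,0],
    [-1,0,0.0145,-0.0244,0,0,0],
    [-1,0,0.017,-0.0277,0,0,0],
    [-1,0,0.017,-0.0277,0,0,0]
  ]
}}

```text
time_s: 4.07
eef_pos: [548.5, -46.8, 212.0]
eef_rot: [0.735, 0.678, -0.001, -0.0]
contact_force: [-6.4, -1.4, 1.4]
gripper_width: 11.5
grip_force: 15.0
```

```bash
python3 -c "
from h import *
log();arc(.66,np.arange(.66,.79,.02))"
```

```text
t 4.07 g [548.5 -46.8 231. ] a 0.651 r 282.0 F [-6.4 -1.4  1.4] tang -2.7 radial out 5.8 w 11.5 gf 15.0 z [-0.001 -0.001 -1.   ] ty -4.6
0.66 toolY 0.0 toolZ -0.0
0.68 toolY 0.0035 toolZ -0.0044
0.7 toolY 0.007 toolZ -0.0087
0.72 toolY 0.0107 toolZ -0.013
0.74 toolY 0.0144 toolZ -0.0171
0.76 toolY 0.0182 toolZ -0.0212
0.78 toolY 0.0221 toolZ -0.0252
```

>>> {"name": "jog_arm", "arguments": {
  "series": [
    [-1,0,-0.002,0,0,0,0],
    [-1,0,-0.0002,-0.0022,0,0,0],
    [-1,0,0.0015,-0.0044,0,0,0],
    [-1,0,0.0032,-0.0066,0,0,0],
    [-1,0,0.005,-0.0087,0,0,0],
    [-1,0,0.0068,-0.0109,0,0,0],
    [-1,0,0.0087,-0.013,0,0,0],
    [-1,0,0.0105,-0.0151,0,0,0],
    [-1,0,0.0124,-0.0171,0,0,0],
    [-1,0,0.0162,-0.0212,0,0,0]
  ]
}}

```text
time_s: 4.9
eef_pos: [564.4, -48.1, 232.1]
eef_rot: [0.735, 0.678, -0.001, -0.0]
contact_force: [2.2, -2.6, -5.3]
gripper_width: 11.3
grip_force: 15.0
```

```bash
sed -i 's/764+8/770/' h.py; python3 -c "
from h import *
log();arc(.76,np.arange(.76,1.05,.02))
s=cams.snapshot('side');cv2.imwrite('pics/s2.png',cv2.resize(s['img'][130:250,180:380,::-1],None,fx=4,fy=4))"
```

```text
t 4.9 g [564.5 -48.1 251.1] a 0.747 r 281.2 F [ 2.2 -2.6 -5.3] tang -2.3 radial out -5.3 w 11.3 gf 15.0 z [-0.001 -0.    -1.   ] ty -4.6
0.76 toolY 0.0 toolZ -0.0
0.78 toolY 0.0039 toolZ -0.004
0.8 toolY 0.0079 toolZ -0.008
0.82 toolY 0.0119 toolZ -0.0118
0.84 toolY 0.0161 toolZ -0.0156
0.86 toolY 0.0203 toolZ -0.0193
0.88 toolY 0.0246 toolZ -0.0229
0.9 toolY 0.0289 toolZ -0.0264
0.92 toolY 0.0333 toolZ -0.0299
0.94 toolY 0.0378 toolZ -0.0332
0.96 toolY 0.0424 toolZ -0.0365
0.98 toolY 0.047 toolZ -0.0396
1.0 toolY 0.0517 toolZ -0.0427
1.02 toolY 0.0564 toolZ -0.0457
1.04 toolY 0.0612 toolZ -0.0486
```

View pics/s2.png

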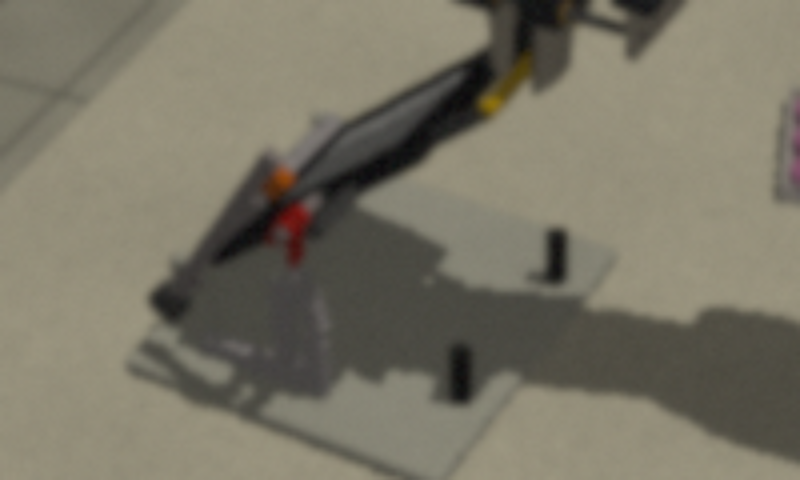

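The side view shows the pawl (red, ~(295,215)) nearing the orange buffer (280,182). From here I step slowly and watch the tangential force.

>>> {"name": "jog_arm", "arguments": {
  "series": [
    [-1,0,0.0025,-0.0015,0,0,0],
    [-1,0,0.004,-0.0035,0,0,0],
    [-1,0,0.0055,-0.005,0,0,0],
    [-1,0,0.007,-0.006,0,0,0],
    [-1,0,0.007,-0.006,0,0,0]
  ]
}}

```text
time_s: 5.37
eef_pos: [570.6, -48.6, 238.8]
eef_rot: [0.735, 0.678, -0.002, -0.001]
contact_force: [-6.1, -3.8, 1.4]
gripper_width: 11.3
grip_force: 15.0
```

```bash
python3 -c "
from h import *
log()"
```

```text
t 5.37 g [570.7 -48.6 257.8] a 0.78 r 281.3 F [-6.1 -3.8  1.4] tang -3.0 radial out 5.1 w 11.3 gf 15.0 z [-0.003 -0.001 -1.   ] ty -4.6
```

>>> {"name": "jog_arm", "arguments": {
  "series": [
    [-1,0,0.001,-0.001,0,0,0],
    [-1,0,0.002,-0.002,0,0,0],
    [-1,0,0.003,-0.003,0,0,0],
    [-1,0,0.004,-0.004,0,0,0],
    [-1,0,0.004,-0.004,0,0,0]
  ]
}}

```text
time_s: 5.78
eef_pos: [574.4, -48.9, 242.8]
eef_rot: [0.735, 0.678, -0.002, -0.001]
contact_force: [-6.4, -4.5, 2.1]
gripper_width: 11.3
grip_force: 15.0
```

```bash
python3 -c "
from h import *
log()"
```

```text
t 5.78 g [574.5 -48.9 261.8] a 0.8 r 281.5 F [-6.4 -4.5  2.1] tang -2.8 radial out 5.7 w 11.3 gf 15.0 z [-0.003 -0.001 -1.   ] ty -4.6
```

>>> {"name": "jog_arm", "arguments": {
  "series": [
    [-1,-0.001,0.0006,-0.001,0,0,0],
    [-1,-0.001,0.0015,-0.002,0,0,0],
    [-1,-0.001,0.0025,-0.003,0,0,0],
    [-1,-0.001,0.0036,-0.004,0,0,0],
    [-1,-0.001,0.0036,-0.004,0,0,0]
  ]
}}

```text
time_s: 6.2
eef_pos: [578.5, -49.3, 246.9]
eef_rot: [0.734, 0.679, -0.001, -0.001]
contact_force: [-5.7, -2.0, 1.3]
gripper_width: 11.4
grip_force: 15.0
```

```bash
python3 -c "
from h import *
log()"
```

```text
t 6.2 g [578.6 -49.3 265.9] a 0.82 r 281.6 F [-5.7 -2.   1.3] tang -3.1 radial out 4.7 w 11.4 gf 15.0 z [-0.002  0.    -1.   ] ty -4.5
```

>>> {"name": "jog_arm", "arguments": {
  "series": [
    [-1,0,0.001,-0.001,0,0,0],
    [-1,0,0.002,-0.0018,0,0,0],
    [-1,0,0.003,-0.0028,0,0,0],
    [-1,0,0.004,-0.0037,0,0,0],
    [-1,0,0.004,-0.0037,0,0,0]
  ]
}}

```text
time_s: 6.62
eef_pos: [582.4, -49.6, 250.7]
eef_rot: [0.734, 0.679, -0.001, -0.001]
contact_force: [-6.9, -2.1, 2.4]
gripper_width: 11.4
grip_force: 15.0
```

```bash
python3 -c "
from h import *
log()"
```

```text
t 6.62 g [582.5 -49.6 269.7] a 0.839 r 281.8 F [-6.9 -2.1  2.4] tang -3.5 radial out 6.3 w 11.4 gf 15.0 z [-0.002  0.    -1.   ] ty -4.5
```

>>> {"name": "jog_arm", "arguments": {
  "series": [
    [-1,0,0.0005,-0.001,0,0,0],
    [-1,0,0.0014,-0.0018,0,0,0],
    [-1,0,0.0024,-0.0027,0,0,0],
    [-1,0,0.0024,-0.0027,0,0,0]
  ]
}}

```text
time_s: 6.95
eef_pos: [585.2, -49.8, 253.4]
eef_rot: [0.734, 0.679, -0.0, -0.001]
contact_force: [-5.7, -2.3, 2.2]
gripper_width: 11.6
grip_force: 15.0
```

```bash
python3 -c "
from h import *
log()"
```

```text
t 6.95 g [585.2 -49.8 272.4] a 0.853 r 281.9 F [-5.7 -2.3  2.2] tang -2.7 radial out 5.3 w 11.6 gf 15.0 z [-0.001  0.    -1.   ] ty -4.5
```

>>> {"name": "jog_arm", "arguments": {
  "series": [
    [-1,0,0.0007,-0.0009,0,0,0],
    [-1,0,0.0015,-0.0018,0,0,0],
    [-1,0,0.0025,-0.0026,0,0,0],
    [-1,0,0.0025,-0.0026,0,0,0]
  ]
}}

```text
time_s: 7.28
eef_pos: [587.7, -50.0, 255.7]
eef_rot: [0.734, 0.679, -0.0, -0.001]
contact_force: [-6.9, -0.7, -0.1]
gripper_width: 11.1
grip_force: 15.0
```

```bash
python3 -c "
from h import *
log()"
```

```text
t 7.28 g [587.8 -50.  274.7] a 0.865 r 282.1 F [-6.9 -0.7 -0.1] tang -5.3 radial out 4.3 w 11.1 gf 15.0 z [-0.001  0.    -1.   ] ty -4.5
```

>>> {"name": "jog_arm", "arguments": {
  "series": [
    [-1,0,0.0008,-0.0006,0,0,0],
    [-1,0,0.0015,-0.0013,0,0,0],
    [-1,0,0.0015,-0.0013,0,0,0]
  ]
}}

```text
time_s: 7.53
eef_pos: [588.9, -50.1, 256.7]
eef_rot: [0.734, 0.679, -0.001, -0.001]
contact_force: [-7.1, -0.9, 1.2]
gripper_width: 11.1
grip_force: 15.0
```

```bash
python3 -c "
from h import *
log();s=cams.snapshot('side');cv2.imwrite('pics/s3.png',cv2.resize(s['img'][130:230,210:330,::-1],None,fx=6,fy=6,interpolation=cv2.INTER_CUBIC))
log()"
```

```text
t 7.53 g [588.9 -50.1 275.7] a 0.871 r 282.1 F [-7.1 -0.9  1.2] tang -4.6 radial out 5.4 w 11.1 gf 15.0 z [-0.002  0.001 -1.   ] ty -4.5
t 7.58 g [588.8 -50.1 275.6] a 0.87 r 282.1 F [-6.7 -1.   0.2] tang -4.9 radial out 4.4 w 11.2 gf 15.0 z [-0.002  0.    -1.   ] ty -4.5
```

View pics/s3.png

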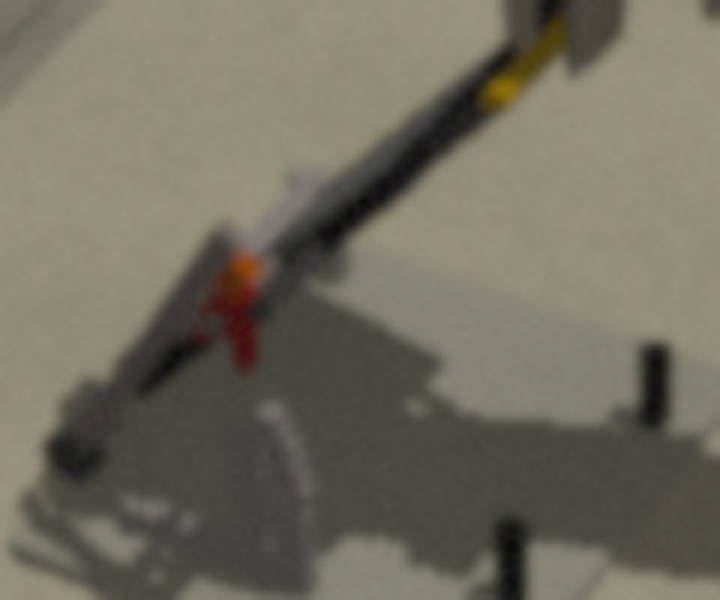

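Crop: buffer (240,268) now sits just above the pawl (235,310), so contact is close. I'm continuing in fine steps.

>>> {"name": "jog_arm", "arguments": {
  "series": [
    [-1,0,0.0008,-0.0008,0,0,0],
    [-1,0,0.0016,-0.0016,0,0,0],
    [-1,0,0.0016,-0.0016,0,0,0]
  ]
}}

```text
time_s: 7.83
eef_pos: [590.5, -50.3, 258.3]
eef_rot: [0.734, 0.679, -0.001, -0.001]
contact_force: [-5.9, -1.5, 0.5]
gripper_width: 11.6
grip_force: 15.0
```

```bash
python3 -c "
from h import *
log()"
```

```text
t 7.83 g [590.6 -50.3 277.3] a 0.879 r 282.2 F [-5.9 -1.5  0.5] tang -4.1 radial out 4.1 w 11.6 gf 15.0 z [-0.002  0.    -1.   ] ty -4.5
```

>>> {"name": "jog_arm", "arguments": {
  "series": [
    [-1,0,0.0008,-0.0008,0,0,0],
    [-1,0,0.0014,-0.0016,0,0,0],
    [-1,0,0.0014,-0.0016,0,0,0]
  ]
}}

```text
time_s: 8.08
eef_pos: [592.3, -50.4, 259.8]
eef_rot: [0.734, 0.679, -0.0, -0.001]
contact_force: [-6.1, -0.5, -1.1]
gripper_width: 11.4
grip_force: 15.0
```

```bash
python3 -c "
from h import *
log()"
```

```text
t 8.08 g [592.3 -50.4 278.8] a 0.887 r 282.3 F [-6.1 -0.5 -1.1] tang -5.4 radial out 3.0 w 11.4 gf 15.0 z [-0.001  0.001 -1.   ] ty -4.5
```

>>> {"name": "jog_arm", "arguments": {
  "series": [
    [-1,0,0.0009,-0.0008,0,0,0],
    [-1,0,0.0018,-0.0016,0,0,0],
    [-1,0,0.0018,-0.0016,0,0,0]
  ]
}}

```text
time_s: 8.33
eef_pos: [594.3, -50.6, 261.5]
eef_rot: [0.734, 0.679, -0.0, -0.0]
contact_force: [-4.9, -0.6, -0.2]
gripper_width: 11.8
grip_force: 15.0
```

```bash
python3 -c "
from h import *
log()"
```

```text
t 8.33 g [594.3 -50.6 280.5] a 0.896 r 282.4 F [-4.9 -0.6 -0.2] tang -4.0 radial out 2.8 w 11.8 gf 15.0 z [-0.001  0.001 -1.   ] ty -4.5
```

>>> {"name": "jog_arm", "arguments": {
  "series": [
    [-1,0,0.0009,-0.0008,0,0,0],
    [-1,0,0.0018,-0.0015,0,0,0],
    [-1,0,0.0018,-0.0015,0,0,0]
  ]
}}

```text
time_s: 8.58
eef_pos: [595.9, -50.7, 262.9]
eef_rot: [0.734, 0.679, -0.0, -0.001]
contact_force: [-6.2, -0.8, -1.0]
gripper_width: 11.6
grip_force: 15.0
```

```bash
python3 -c "
from h import *
log()"
```

```text
t 8.58 g [595.9 -50.7 281.9] a 0.904 r 282.4 F [-6.2 -0.8 -1. ] tang -5.5 radial out 3.0 w 11.6 gf 15.0 z [-0.001  0.001 -1.   ] ty -4.5
```

>>> {"name": "jog_arm", "arguments": {
  "series": [
    [-1,0,0.0009,-0.0008,0,0,0],
    [-1,0,0.0019,-0.0015,0,0,0],
    [-1,0,0.0019,-0.0015,0,0,0]
  ]
}}

```text
time_s: 8.83
eef_pos: [596.9, -50.8, 263.7]
eef_rot: [0.734, 0.679, -0.001, -0.001]
contact_force: [-7.2, -0.8, -1.9]
gripper_width: 11.2
grip_force: 15.0
```

```bash
python3 -c "
from h import *
log()"
```

```text
t 8.83 g [596.9 -50.8 282.7] a 0.908 r 282.5 F [-7.2 -0.8 -1.9] tang -6.8 radial out 2.9 w 11.2 gf 15.0 z [-0.003  0.001 -1.   ] ty -4.5
```

>>> {"name": "jog_arm", "arguments": {
  "series": [
    [-1,0,0.0009,-0.0008,0,0,0],
    [-1,0,0.0019,-0.0015,0,0,0],
    [-1,0,0.0019,-0.0015,0,0,0]
  ]
}}

```text
time_s: 9.08
eef_pos: [597.7, -50.9, 264.5]
eef_rot: [0.734, 0.679, -0.002, -0.002]
contact_force: [-9.0, -0.4, -4.6]
gripper_width: 11.1
grip_force: 15.0
```

```bash
python3 -c "
from h import *
log()"
```

```text
t 9.08 g [597.9 -50.9 283.5] a 0.913 r 282.5 F [-9.  -0.4 -4.6] tang -9.9 radial out 1.8 w 11.1 gf 15.0 z [-0.006  0.001 -1.   ] ty -4.5
```

>>> {"name": "jog_arm", "arguments": {
  "series": [
    [-1,0,0.0006,-0.0005,0,0,0],
    [-1,0,0.001,-0.0008,0,0,0],
    [-1,0,0.001,-0.0008,0,0,0]
  ]
}}

```text
time_s: 9.33
eef_pos: [598.2, -50.9, 264.9]
eef_rot: [0.734, 0.679, -0.002, -0.003]
contact_force: [-10.5, 0.5, -4.8]
gripper_width: 11.4
grip_force: 15.0
```

```bash
python3 -c "
from h import *
a=log();arc(a,np.arange(.89,.55,-.03))"
```

```text
t 9.33 g [598.3 -50.9 283.9] a 0.915 r 282.5 F [-10.5   0.5  -4.8] tang -11.3 radial out 2.7 w 11.4 gf 15.0 z [-0.007  0.001 -1.   ] ty -4.5
0.89 toolY -0.0055 toolZ 0.0043
0.86 toolY -0.0119 toolZ 0.0097
0.83 toolY -0.0182 toolZ 0.0153
0.8 toolY -0.0243 toolZ 0.021
0.77 toolY -0.0302 toolZ 0.027
0.74 toolY -0.036 toolZ 0.0331
0.71 toolY -0.0416 toolZ 0.0394
0.68 toolY -0.047 toolZ 0.0458
0.65 toolY -0.0521 toolZ 0.0524
0.62 toolY -0.0571 toolZ 0.0592
0.59 toolY -0.0619 toolZ 0.0661
0.56 toolY -0.0665 toolZ 0.0732
```

>>> {"name": "jog_arm", "arguments": {
  "series": [
    [-1,0,-0.003,0.002,0,0,0],
    [-1,0,-0.0055,0.0043,0,0,0],
    [-1,0,-0.0097,0.0078,0,0,0],
    [-1,0,-0.014,0.0115,0,0,0],
    [-1,0,-0.0182,0.0153,0,0,0],
    [-1,0,-0.0222,0.019,0,0,0],
    [-1,0,-0.0262,0.023,0,0,0],
    [-1,0,-0.0302,0.027,0,0,0],
    [-1,0,-0.034,0.031,0,0,0],
    [-1,0,-0.036,0.0331,0,0,0]
  ]
}}

```text
time_s: 10.17
eef_pos: [564.8, -48.2, 232.9]
eef_rot: [0.734, 0.679, 0.0, -0.0]
contact_force: [-1.2, 2.1, -1.7]
gripper_width: 11.6
grip_force: 15.0
```

```bash
python3 -c "
from h import *
a=log();arc(a,a-np.arange(.02,.21,.02))"
```

```text
t 10.17 g [564.8 -48.3 251.9] a 0.75 r 281.5 F [-1.2  2.1 -1.7] tang -2.2 radial out -0.1 w 11.6 gf 15.0 z [ 0.     0.001 -1.   ] ty -4.5
0.73 toolY -0.0038 toolZ 0.0041
0.71 toolY -0.0075 toolZ 0.0083
0.69 toolY -0.0111 toolZ 0.0126
0.67 toolY -0.0146 toolZ 0.017
0.65 toolY -0.018 toolZ 0.0214
0.63 toolY -0.0214 toolZ 0.0259
0.61 toolY -0.0246 toolZ 0.0305
0.59 toolY -0.0278 toolZ 0.0351
0.57 toolY -0.0309 toolZ 0.0398
0.55 toolY -0.0338 toolZ 0.0445
```

>>> {"name": "jog_arm", "arguments": {
  "series": [
    [-1,0,-0.0038,0.0041,0,0,0],
    [-1,0,-0.0075,0.0083,0,0,0],
    [-1,0,-0.0111,0.0126,0,0,0],
    [-1,0,-0.0146,0.017,0,0,0],
    [-1,0,-0.018,0.0214,0,0,0],
    [-1,0.0005,-0.0214,0.0259,0,0,0]
  ]
}}

```text
time_s: 10.67
eef_pos: [543.9, -46.6, 207.3]
eef_rot: [0.735, 0.678, 0.0, 0.0]
contact_force: [0.6, 2.5, -3.1]
gripper_width: 11.3
grip_force: 15.0
```

```bash
python3 -c "
from h import *
a=log();arc(a,a-np.arange(.02,.21,.02))"
```

```text
t 10.67 g [543.9 -46.6 226.3] a 0.632 r 281.3 F [ 0.6  2.5 -3.1] tang -2.3 radial out -2.1 w 11.3 gf 15.0 z [ 0.001  0.    -1.   ] ty -4.5
0.612 toolY -0.0033 toolZ 0.0045
0.592 toolY -0.0064 toolZ 0.0092
0.572 toolY -0.0095 toolZ 0.0138
0.552 toolY -0.0125 toolZ 0.0186
0.532 toolY -0.0154 toolZ 0.0234
0.512 toolY -0.0182 toolZ 0.0282
0.492 toolY -0.0209 toolZ 0.0331
0.472 toolY -0.0235 toolZ 0.0381
0.452 toolY -0.026 toolZ 0.0431
0.432 toolY -0.0284 toolZ 0.0482
```

The board passed the 0.66 notch without catching. Lowering on.

>>> {"name": "jog_arm", "arguments": {
  "series": [
    [-1,0.0002,-0.003,0.0045,0,0,0],
    [-1,0.0005,-0.006,0.0092,0,0,0],
    [-1,0.0005,-0.009,0.0138,0,0,0],
    [-1,0.0005,-0.012,0.0186,0,0,0],
    [-1,0.0005,-0.0148,0.0234,0,0,0],
    [-1,0.0005,-0.0176,0.0282,0,0,0],
    [-1,0.0005,-0.0203,0.0331,0,0,0],
    [-1,0.0005,-0.0229,0.0381,0,0,0],
    [-1,0.0005,-0.0254,0.0431,0,0,0],
    [-1,0.0005,-0.0278,0.0482,0,0,0]
  ]
}}

```text
time_s: 11.5
eef_pos: [516.1, -44.3, 159.1]
eef_rot: [0.735, 0.678, -0.0, 0.0]
contact_force: [-0.3, 0.7, -1.7]
gripper_width: 11.7
grip_force: 15.0
```

```bash
python3 -c "
from h import *
a=log();arc(a,a-np.arange(.02,.21,.02))"
```

```text
t 11.5 g [516.1 -44.3 178.1] a 0.434 r 280.8 F [-0.3  0.7 -1.7] tang -1.7 radial out -0.4 w 11.7 gf 15.0 z [ 0. -0. -1.] ty -4.6
0.414 toolY -0.0023 toolZ 0.0051
0.394 toolY -0.0045 toolZ 0.0103
0.374 toolY -0.0066 toolZ 0.0154
0.354 toolY -0.0086 toolZ 0.0207
0.334 toolY -0.0105 toolZ 0.026
0.314 toolY -0.0123 toolZ 0.0313
0.294 toolY -0.0139 toolZ 0.0366
0.274 toolY -0.0155 toolZ 0.042
0.254 toolY -0.017 toolZ 0.0474
0.234 toolY -0.0183 toolZ 0.0528
```

>>> {"name": "jog_arm", "arguments": {
  "series": [
    [-1,0,-0.0023,0.0051,0,0,0],
    [-1,0,-0.0045,0.0103,0,0,0],
    [-1,0,-0.0066,0.0154,0,0,0],
    [-1,0,-0.0086,0.0207,0,0,0],
    [-1,0,-0.0105,0.026,0,0,0],
    [-1,0,-0.0123,0.0313,0,0,0],
    [-1,0,-0.0139,0.0366,0,0,0],
    [-1,0,-0.0155,0.042,0,0,0],
    [-1,0,-0.017,0.0474,0,0,0],
    [-1,0,-0.0183,0.0528,0,0,0]
  ]
}}

```text
time_s: 12.33
eef_pos: [498.9, -42.8, 106.5]
eef_rot: [0.735, 0.678, 0.001, 0.001]
contact_force: [4.7, -1.1, -3.5]
gripper_width: 11.2
grip_force: 15.0
```

```bash
python3 -c "
from h import *
a=log();arc(a,a-np.arange(.02,.25,.02))"
```

```text
t 12.33 g [498.9 -42.8 125.5] a 0.236 r 279.9 F [ 4.7 -1.1 -3.5] tang -2.3 radial out -5.5 w 11.2 gf 15.0 z [ 0.002 -0.    -1.   ] ty -4.6
0.216 toolY -0.0013 toolZ 0.0055
0.196 toolY -0.0024 toolZ 0.0109
0.176 toolY -0.0034 toolZ 0.0164
0.156 toolY -0.0044 toolZ 0.022
0.136 toolY -0.0052 toolZ 0.0275
0.116 toolY -0.0059 toolZ 0.0331
0.096 toolY -0.0065 toolZ 0.0386
0.076 toolY -0.007 toolZ 0.0442
0.056 toolY -0.0073 toolZ 0.0498
0.036 toolY -0.0076 toolZ 0.0554
0.016 toolY -0.0077 toolZ 0.061
-0.004 toolY -0.0078 toolZ 0.0666
```

>>> {"name": "jog_arm", "arguments": {
  "series": [
    [-1,0,0.0,0.0055,0,0,0],
    [-1,0,-0.001,0.0109,0,0,0],
    [-1,0,-0.002,0.0164,0,0,0],
    [-1,0,-0.003,0.022,0,0,0],
    [-1,0,-0.0037,0.0275,0,0,0],
    [-1,0,-0.0044,0.0331,0,0,0],
    [-1,0,-0.005,0.0386,0,0,0],
    [-1,0,-0.0054,0.0442,0,0,0],
    [-1,0,-0.0057,0.049,0,0,0],
    [-1,0,-0.0058,0.052,0,0,0]
  ]
}}

```text
time_s: 13.17
eef_pos: [492.8, -42.3, 54.3]
eef_rot: [0.735, 0.678, 0.0, 0.0]
contact_force: [4.4, -2.6, -3.4]
gripper_width: 11.5
grip_force: 15.0
```

```bash
python3 -c "
from h import *
log()"
```

```text
t 13.17 g [492.7 -42.3  73.3] a 0.048 r 278.6 F [ 4.4 -2.6 -3.4] tang -3.2 radial out -4.8 w 11.5 gf 15.0 z [ 0.001 -0.    -1.   ] ty -4.6
```

>>> {"name": "jog_arm", "arguments": {
  "series": [
    [-1,0,-0.0001,0.002,0,0,0],
    [-1,0,-0.0002,0.004,0,0,0],
    [-1,0,-0.0002,0.006,0,0,0],
    [-1,0,-0.0002,0.008,0,0,0],
    [-1,0,-0.0002,0.01,0,0,0],
    [-1,0,-0.0002,0.01,0,0,0]
  ]
}}

```text
time_s: 13.67
eef_pos: [492.8, -41.7, 46.1]
eef_rot: [0.734, 0.679, 0.0, 0.001]
contact_force: [-0.6, -1.2, 13.4]
gripper_width: 11.5
grip_force: 15.0
```

```bash
python3 -c "
from h import *
log()"
```

```text
t 13.67 g [492.8 -41.7  65.1] a 0.018 r 278.3 F [-0.6 -1.2 13.4] tang 13.4 radial out 0.7 w 11.5 gf 15.0 z [ 0.001 -0.001 -1.   ] ty -4.5
```

>>> {"name": "jog_arm", "arguments": {
  "series": [
    [-1,0,0,-0.001,0,0,0],
    [-1,0,0,-0.0018,0,0,0],
    [-1,0,0,-0.0018,0,0,0]
  ]
}}

```text
time_s: 13.92
eef_pos: [492.8, -41.7, 46.7]
eef_rot: [0.735, 0.679, 0.001, 0.0]
contact_force: [5.7, -1.2, -3.6]
gripper_width: 11.3
grip_force: 15.0
```

```bash
cat >> h.py <<'E'
def plane():
    for n in("scene","side"):
        s=cams.snapshot(n);P=pts(s);img=s["img"];z=s["range_z"]
        u=(P[...,0]-770)*.997-(P[...,1]+65)*.08; v=(P[...,0]-770)*.08+(P[...,1]+65)*.997
        b=(img.max(-1)<60)&(z>0)&(u>-225)&(u<-20)&(np.abs(v)<80)&(P[...,2]>40)&(P[...,2]<110)
        A=np.c_[u[b],v[b],np.ones(b.sum())];y=P[...,2][b];k=np.ones(len(y),bool)
        for _ in range(6):
            c=np.linalg.lstsq(A[k],y[k],rcond=None)[0];k=np.abs(A@c-y)<4
        print(n,k.sum(),"angle",np.arctan(-c[0]).round(4),"z at hinge",c[2].round(1))
        h=cv2.cvtColor(img,cv2.COLOR_RGB2HSV)
        m=(h[...,0]>=18)&(h[...,0]<=35)&(h[...,1]>140)&(np.abs(P[...,0]-493)<25)&(np.abs(P[...,1]+43)<80)
        if m.sum(): print("  bar top z",np.percentile(P[m][:,2],[10,50,90]).round(1),m.sum())
        save(s,n+"_e.png")
E
python3 -c "
from h import *
log();plane();log()"
```

```text
t 13.92 g [492.8 -41.7  65.7] a 0.02 r 278.3 F [ 5.7 -1.2 -3.6] tang -3.5 radial out -5.9 w 11.3 gf 15.0 z [ 0.001  0.001 -1.   ] ty -4.5
scene 2577 angle 0.0006 z at hinge 65.0
  bar top z [60.8 64.9 67.2] 58
side 1291 angle 0.0022 z at hinge 65.2
  bar top z [62.1 65.7 71.3] 81
t 14.02 g [492.7 -41.7  65.5] a 0.02 r 278.3 F [ 5.4 -0.2 -3. ] tang -2.8 radial out -5.5 w 11.5 gf 15.0 z [ 0.001  0.001 -1.   ] ty -4.5
```

The board is flat (about 0.001 rad in both views). I'll set it fully on its rests, open partway and withdraw straight up.

>>> {"name": "jog_arm", "arguments": {
  "series": [
    [-1,0,0.001,0.0008,0,0,0],
    [-1,0,0.0015,0.001,0,0,0],
    [-0.2,0,0.0015,0.001,0,0,0],
    [-0.2,0,0.0015,0.001,0,0,0],
    [-0.2,0,0.0015,0.001,0,0,0],
    [-0.2,0,0.0015,0.001,0,0,0],
    [-0.2,0,0.0015,-0.015,0,0,0],
    [-0.2,0,0.0015,-0.04,0,0,0],
    [-0.2,0,0.0015,-0.08,0,0,0],
    [-0.2,0,0.0015,-0.12,0,0,0]
  ]
}}

```text
time_s: 14.85
eef_pos: [491.7, -41.6, 166.6]
eef_rot: [0.734, 0.679, -0.001, -0.002]
contact_force: [0.2, -0.9, 0.4]
gripper_width: 36.7
grip_force: 0.0
```

>>> {"name": "jog_arm", "arguments": {
  "series": [
    [-0.2,0,-0.02,-0.04,0,0,0],
    [-0.2,0,-0.04,-0.07,0,0,0],
    [-0.2,0,-0.04,-0.07,0,0,0],
    [-0.2,0,-0.04,-0.07,0,0,0]
  ]
}}

```text
time_s: 15.18
eef_pos: [453.9, -39.9, 238.2]
eef_rot: [0.735, 0.678, -0.0, 0.003]
contact_force: [0.5, -0.2, -0.5]
gripper_width: 36.7
grip_force: 0.0
```

```bash
python3 -c "
from h import *
log();plane()"
```

```text
t 15.18 g [453.8 -39.8 257.2] a 0.556 r 373.6 F [ 0.5 -0.2 -0.5] tang -0.1 radial out -0.7 w 36.7 gf 0.0 z [ 0.003 -0.004 -1.   ] ty -4.6
scene 2573 angle -0.0008 z at hinge 65.0
  bar top z [62.2 65.  67.6] 121
side 1558 angle -0.0019 z at hinge 65.7
  bar top z [ 62.3  65.4 327.4] 113
```

View pics/scene_e.png

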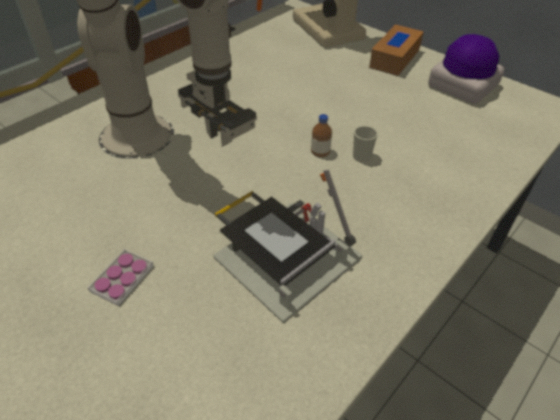

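The board lies flat at (275,238). The gripper is clear, and the well plate (122,276), bottle (321,138) and beaker (364,145) are where they were.

```bash
python3 -c "
from h import *
print(sign_off())"
```

```text
the job is handed in; nothing more can be done
None
```

I lifted the board to the sprung stop (about 7 N above the lifting force at the handle), eased it down flat with the pawl thrown clear, and released it. The well plate, bottle and beaker were not moved, and the job was handed in at about 15 s.

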